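# Take the temperature of the frozen fish

## Task

Check how cold the fish in the open tub is: lift the steel tongs out of that tub and hang them astride the bar of the utensil rail, one leg each side, and let go. Then draw the infrared thermometer up out of its stand, turn it nose-down (about 50 degrees below level) and aim it at the middle of the fish with the lens about 12 cm from them, so that the spot where its sighting beams meet lies on the fish. Finish while still holding it there, steady in the gripper and clear of everything else; the thermometer must never touch the tubs or the food, and the tubs and the cup on the scale stay where they stand.

Things in the scene. Friction and masses are not known exactly. Their poses are not given: they have to be found in the camera images.
- tub_fish: Clear square tub of small silver fish, frozen hard: 120 x 120 mm, 110 high, 130 over the rim, wall 3; loose, 0.75 kg. Origin: centre of its underside, z up. Fish packed to 62 mm (backs 71 mm) except a 39 mm wide strip along the +x wall, only 35 mm high, where the tongs stand. Three like tubs stand in a row across the counter, swapping places, at least 5 mm apart.
- fish_mid (a point): The middle of the packed fish, 62 mm above the underside of the tub, 19.5 mm from the tub's centre towards its -x wall: where to aim.
- tongs: One-piece stainless tongs (they do not close), 145 mm long, 90 g: upside-down U of 18 x 3 mm strip. Origin midway between the tips; z from tips to bend, y from leg to leg. At z = 86 to 136 mm the legs are parallel, 36 mm outside, 30 inside: grip here along y. Tips 60 mm apart outside. At first tips down in the fish tub, tilted 12 degrees about y against its +x wall, top about 70 mm above the rim.
- tongs_bend (a point): Inner face of the bend of the tongs, at z = 142 mm of the tongs: this face rests on the bar.
- tongs_tip_a (a point): Tip of the tongs' leg on their +y side.
- tongs_tip_b (a point): Tip of the tongs' leg on their -y side.
- rail: Stainless utensil rail fixed to the counter: level round bar, 12 mm thick, along its own x on two posts at x = -150 and +150 mm with low feet. Bar axis 162 mm, bar top 168 mm above the counter. Origin on the counter under the bar's middle, z up. A strainer hangs at x = 90 to 146 mm; a thin tie rod runs 24 mm above the counter. The rest of the bar is free.
- rail_mid (a point): Middle of the rail's bar, on its axis.
- stand: Grey bench stand of the thermometer, fixed: base plate 110 x 100 x 12 mm with an open-topped pocket in its middle, 41 x 35 mm inside, wall 5 mm, mouth 67 mm above the counter, pocket floor 12 mm above the counter. Origin: centre of the underside, z up, x and y along the plate.
- thermo: Yellow and black pistol-shaped infrared thermometer, 0.22 kg, loose, upright in the stand, lower 55 mm of the handle in the pocket (3 mm play): lift straight up. Origin: centre of the handle's foot; z up the handle, nose towards -x. Handle 36 x 30 mm. Level body on top: x = -95 to 55, 42 mm wide in y, z = 100 to 145 mm; round nose to x = -112. Centre of mass about x = -10, z = 90 mm.
- thermo_lens (a point): Centre of the lens at the front of the thermometer's nose (x = -112, z = 122.5 mm of the thermometer).
- thermo_spot (a point): The point on the lens axis 120 mm ahead of the lens where the sighting beams meet (x = -232, z = 122.5 mm of the thermometer).
- tub_mussels: A like tub full of mussels, to be left alone (loose, 130 mm over the rim, 110 mm high, origin: centre of its underside).
- tub_prawns: A like tub full of pink prawns, to be left alone (loose, same size and origin).
- cup: Clear cup, 80 mm wide and 85 mm high, loose, standing on the black digital scale at the back of the counter (150 x 125 mm); leave alone. Origin: centre of its underside.
Not all that is in view belongs to the job. Leave any red look-alike of the thermo alone.

How it is judged (in metres and radians):
On the way, in this order (a step that is already met when the one before it is completed fails the run):
1. the tongs hang astride the bar of the rail, one leg on each side, and have been let go (y of tongs_bend in the frame of rail between -0.02 and 0.02 m and x of tongs_bend in the frame of rail between -0.14 and 0.14 m and z of tongs_bend in the frame of rail between 0.155 and 0.185 m and ((y of tongs_tip_a in the frame of rail above 0.008 m and y of tongs_tip_b in the frame of rail below -0.008 m) or (y of tongs_tip_b in the frame of rail above 0.008 m and y of tongs_tip_a in the frame of rail below -0.008 m)) and angle between tongs's own z axis and vertical below 0.4 rad and contact force between tongs and rail above 0.1 N and contact force between tongs and the arm below 0.05 N and contact force between tongs and the fingers below 0.05 N), for 0.3 s.
2. the thermometer has been drawn clear of its stand in the gripper (z of thermo in the frame of stand above 0.07 m and contact force between thermo and stand below 0.05 N and contact force between thermo and the fingers above 1 N), for 0.1 s.
At the end, for the whole second after the job is handed in: Thermometer held still in the gripper, nose at least 40 degrees below level, the beams' meeting point within 35 mm of the middle of the fish, touching nothing else; tongs hang free astride the bar (bend within 20 mm of its line, a tip each side); tubs upright, within 40 mm of their starts (all of step 1 and distance between thermo_spot and fish_mid below 0.035 m and angle between thermo's own x axis and vertical below 0.873 rad and contact force between thermo and the fingers above 1 N and linear speed of thermo below 0.03 m/s and angular speed of thermo below 0.2 rad/s and contact force between thermo and tub_fish below 0.1 N and contact force between thermo and tub_mussels below 0.1 N and contact force between thermo and tub_prawns below 0.1 N and contact force between thermo and stand below 0.1 N and contact force between thermo and rail below 0.1 N and contact force between thermo and tongs below 0.1 N and distance of each of tub_fish, tub_mussels, tub_prawns from where it was at the start of the episode below 0.04 m and angle between each of tub_fish, tub_mussels, tub_prawns's own z axis and vertical below 0.15 rad); the arm keeps its last pose, push and grip.
It fails at once if the thermometer touches a tub or the food (contact force between thermo and tub_fish above 0.5 N or contact force between thermo and tub_mussels above 0.5 N or contact force between thermo and tub_prawns above 0.5 N).
It fails at once if a tub is dragged more than 40 mm or tipped (distance of any of tub_fish, tub_mussels, tub_prawns from where it was at the start of the episode above 0.04 m or angle between any of tub_fish, tub_mussels, tub_prawns's own z axis and vertical above 0.35 rad).
It fails at once if the cup on the scale is knocked away (distance of cup from where it was at the start of the episode above 0.03 m).
It also fails if it takes over 58 s, if anything falls off the work surface, if the arm or the gripper's body presses on something with over 40 N, if the wrist force passes 120 N, or if a joint passes its speed limit or range.

## Robot

A 6-joint arm with a two-finger parallel gripper is mounted at the origin on the work surface. World frame = base frame: x ahead of the robot, y to its left, z up, the work surface at z = 0. Lengths are in mm, angles in rad, forces in N, time in s.
With the tool pointing down it reaches from about 300 to 875 mm from the base axis. Payload 6.4 kg.
Tool frame: the origin (TCP) lies at the very end of the fingers, on their centre line; the grasp point (between the pads) lies 19 mm behind it; z points along the fingers, y is the direction in which the jaws open and shut (so a half turn about z gives the same grasp; the last joint's range is limited). The gripper opens to 85 mm and grips with 20 to 120 N. Pads are 22 mm wide; open, the fingers measure 114 mm over their backs; the gripper's body (76 mm by 85 mm) begins 54 mm behind the grasp point. The pads swing forward as they close: fully open they stand 13 mm farther back than shut.
Start: joints at [-1.507, 0.181, 1.607, -0, 1.354, -0.206], TCP at [153.275, -554.209, 231.288] pointing down, gripper open.
Joint ranges: [-2.99, 2.99], [-0.89, 2.07], [0.3, 2.58], [-1.14, 4.28], [0, 2.63], [-3.12, 3.12]. Speed limits (rad/s): [2.57, 2.57, 3.01, 3.14, 3.14, 3.14].

## Interface

Orientations are given as a 3x3 rotation matrix whose columns are the frame's x, y, z axes.
In Python, from station import manip gives the robot as it stands.
- The arm moves only by the tool step_arm, never from a script. Its arguments are lists of equal length, an entry for each row: "delta_pos": the shift along the world's x, y, z in units of 25 mm (1.0 is 25 mm), a list of three; "rot": the turn, a rotation vector about the world's x, y, z in rad, a list of three; "claw": the opening, from 0 (shut) to 1 (fully open). In form: {"delta_pos": [[tx, ty, tz], ...], "rot": [[wx, wy, wz], ...], "claw": [claw, ...]}. A call has exactly 5 rows; each row is the pose to reach, as a shift and turn from the pose commanded when the call began; what a row does not reach only later rows make up. A row lasts 1/8 s, in which the tool goes at most 62.5 mm and 10.7 degrees, less where a joint would pass 70% of its speed; a pose out of reach is approached as far as the arm can. A call with a gripper value outside its range is refused whole. The fingers move at their own pace and stop on an object; the grip force is fixed at half the most. Time passes only in rows, so rows that repeat a pose let the fingers close, or fill a call up. It gives the time, the measured TCP pose, the force and the opening at its end, in the units of the state.
- manip.get_state(): the state, without advancing time (a new reading comes with each control period).
- manip.read_camera(name): name is "scene" or "top"; returns the picture (420x560x3 uint8, red, green, blue); there is no depth.
- manip.camera_params(name): a dict with "fx", "fy", "cx", "cy" (pixels), "R" (3x3) and "t" (3): a world point X has camera coordinates R X + t. Camera axes: x right, y down, z forward; pixel columns grow to the right and rows downward; lengths in mm; the calibration is good to about 2 mm. A picture is of the moment at which its call begins. camera_params takes no time and is no camera call.
- manip.sign_off(): hands the job in, once; it reports no verdict.
Trained networks look in the newest picture that a camera, given by its name, has taken for a name from the list of things; names that differ only in an ending like _2 or _b are one class to them, and where a whole thing is asked for, a point or a joint stands for the part that bears it (a point fixed in the world has none). Each returns a list of dicts, best first, with "score" (0 to 1); they miss things now and then, are a little off and sometimes report something else, mostly with a low value. They report only what shows in the picture. A call takes as long as a camera call. They do not tell look-alikes from the thing itself.
- manip.masks_of(label, camera): "mask" (420x560 bool, what is visible of it) and "centre" ([column, row] in pixels, amid what is visible of it).
- manip.mark_of(label, camera): "centre" ([column, row] in pixels: a listed point, or the origin of a listed thing).
The state is a dict: "time": time; "joints": joint angles; "dq": joint speeds; "joint_efforts": joint torques, N m; "eef_pos": TCP position; "ee_rot": TCP orientation; "contact_force": force on the tool from outside, world axes, zero at the start; "torque": the same for the moment, N m; "finger_gap": finger opening in mm.
Only numpy, scipy, OpenCV 4.12 (cv2) and the standard library are available. Lean on these libraries where they do the work, as an engineer would, in place of code of your own. Each camera call takes 0.05 s, during which the arm holds its last target. There are 200 camera calls.

## Working session

There is one attempt and no reset: what is moved stays moved. The work goes in short steps, Python scripts to look and compute and a tool call to move; the robot and the scene stay as the last step left them, time stands still between calls to the robot, and variables do not carry over. Pictures are saved under pics/ and viewed, about 8 in all and at most 12, crops included, and the job is handed in when it is done.

Besides the shell and the picture viewer there is one more tool, called after "Request:" as name(argument=value, ...) on one line, values as JSON. step_arm: Moves the arm, as the interface text tells. Its arguments: {"type":"object","properties":{"delta_pos":{"type":"array"},"rot":{"type":"array"},"claw":{"type":"array"}},"required":["delta_pos","rot","claw"]}

```bash
mkdir -p pics; cat > h.py <<'E'
import numpy as np, cv2
from station import manip
def ray(cam,uv):
    p=manip.camera_params(cam);R=np.array(p["R"]);t=np.array(p["t"]).ravel()
    d=R.T@np.array([(uv[0]-p["cx"])/p["fx"],(uv[1]-p["cy"])/p["fy"],1]);return -R.T@t,d/np.linalg.norm(d)
def onz(cam,uv,z):
    o,d=ray(cam,uv);return o+d*(z-o[2])/d[2]
def tri(a,b):
    o1,d1=ray("scene",a);o2,d2=ray("top",b)
    s=np.linalg.lstsq(np.c_[d1,-d2],o2-o1,rcond=None)[0];p,q=o1+d1*s[0],o2+d2*s[1];return (p+q)/2,np.linalg.norm(p-q)
def proj(cam,X):
    p=manip.camera_params(cam);c=np.array(p["R"])@np.array(X)+np.array(p["t"]).ravel();return [p["fx"]*c[0]/c[2]+p["cx"],p["fy"]*c[1]/c[2]+p["cy"]]
def snap(cam,fn):
    im=manip.read_camera(cam);cv2.imwrite("pics/"+fn,im[:,:,::-1]);return im
E
python3 - <<'E'
from h import *
np.set_printoptions(precision=1,suppress=True)
for c in("scene","top"):
    snap(c,c+"0.png");p=manip.camera_params(c);print(c,p["fx"],-np.array(p["R"]).T@np.array(p["t"]).ravel())
Z=dict(tub_fish=0,fish_mid=62,tongs=None,tongs_bend=None,tongs_tip_a=None,tongs_tip_b=None,rail=0,rail_mid=162,stand=0,thermo=12,thermo_lens=134.5,tub_mussels=0,tub_prawns=0,cup=None)
for n,z in Z.items():
    m={c:manip.mark_of(n,c)[:2] for c in("scene","top")}
    for c in m:
        for k in m[c]: print(n,c,round(k["score"],2),np.array(k["centre"]),onz(c,k["centre"],z) if z is not None else "")
    if m["scene"] and m["top"]: print("   tri",*tri(m["scene"][0]["centre"],m["top"][0]["centre"]))
print(manip.get_state()["time"])
E
```

```text
scene 535.2698467225081 [1263.  -975.3  926. ]
top 523.1028178511633 [ 299.9  -14.1 1324.9]
tub_fish scene 0.78 [216.2 271. ] [ 470.6 -195.7    0. ]
tub_fish scene 0.37 [226.6 226.6] [353.9 -25.9   0. ]
tub_fish top 0.87 [359.7 236.8] [ 469.1 -205.5    0. ]
   tri [ 471.3 -202.1    4.2] 7.93836579226274
fish_mid scene 0.98 [210.6 247.2] [ 445.3 -186.    62. ]
fish_mid top 0.94 [355.2 240.6] [ 451.9 -185.5   62. ]
   tri [ 449.8 -186.8   64.8] 4.956551591421847
tongs top 0.89 [363.4 221.1] 
tongs top 0.35 [358.7 243.2] 
tongs_bend scene 0.77 [223.7 226.3] 
tongs_bend top 0.87 [376.1 199.7] 
   tri [ 528.3 -217.3  183.7] 1.0341026225384329
tongs_tip_a scene 0.39 [144.5 263.4] 
tongs_tip_a top 0.71 [352.1 223.9] 
tongs_tip_a top 0.68 [378.1 225.7] 
   tri [ 431.2 -262.1   68.7] 207.57944183761072
tongs_tip_b scene 0.39 [144.5 263.4] 
tongs_tip_b top 0.71 [352.1 223.9] 
tongs_tip_b top 0.68 [378.1 225.7] 
   tri [ 431.2 -262.1   68.7] 207.57944183761072
rail scene 0.94 [153.3 314.4] [ 463.5 -409.6    0. ]
rail scene 0.64 [263.1 233.3] [460.3  16.1   0. ]
rail top 0.86 [444.3 235.8] [ 472
[... 724 characters left out ...]
134.5]
thermo_lens scene 0.61 [304.1 149.7] [390.9 312.8 134.5]
thermo_lens top 0.87 [149.2 227.4] [472.9 298.1 134.5]
thermo_lens top 0.69 [ 87.  315.4] [272.5 430.4 134.5]
   tri [472.4 296.9 139.7] 0.6505327777608947
tub_mussels scene 0.67 [310.2 219.5] [527.3 162.3  -0. ]
tub_mussels top 0.72 [211.7 215.6] [523.3 173.4   0. ]
tub_mussels top 0.49 [359.1 240.6] [ 459.3 -203.8    0. ]
   tri [522.9 173.   -7.1] 4.365497137944684
tub_prawns scene 0.91 [260.8 234.9] [460.1   5.7   0. ]
tub_prawns top 0.58 [278.3 240.7] [458.7   2.    0. ]
   tri [459.9   3.2   1.1] 3.573922112432466
cup scene 0.77 [310.7 305.2] 
cup top 0.65 [338.9 124.2] 
   tri [ 756.7 -158.1   19.6] 11.016859071310474
1.5
```

View pics/scene0.png

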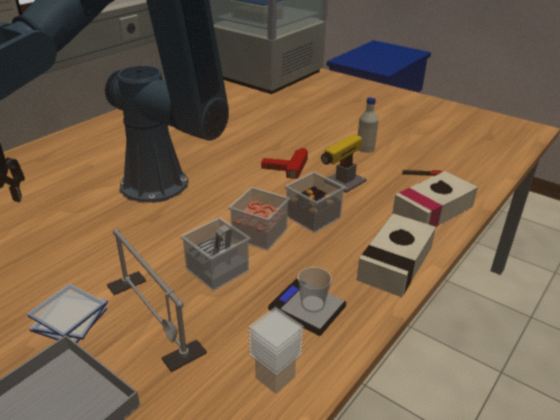

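View pics/top0.png

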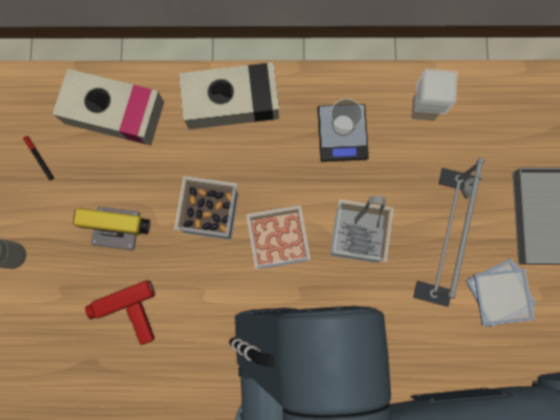

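```bash
python3 - <<'E'
from h import *
t=cv2.imread("pics/top0.png");s=cv2.imread("pics/scene0.png")
f=lambda im,x,y,w,h,k:cv2.resize(im[y:y+h,x:x+w],None,fx=k,fy=k,interpolation=cv2.INTER_CUBIC)
a=f(t,325,185,80,90,5);b=f(s,170,210,80,90,5)   # 400x450 each
cv2.imwrite("pics/c1.png",np.hstack([a,b]))
a=f(t,65,190,100,75,4);b=f(t,400,150,100,160,3.5)
c=f(s,315,130,60,70,4)
W=np.zeros((600,800,3),np.uint8);W[:300,:400]=a;W[:560,420:770]=b;W[310:590,:240]=c
cv2.imwrite("pics/c2.png",W)
E
```

```text
(no output)
```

View pics/c1.png

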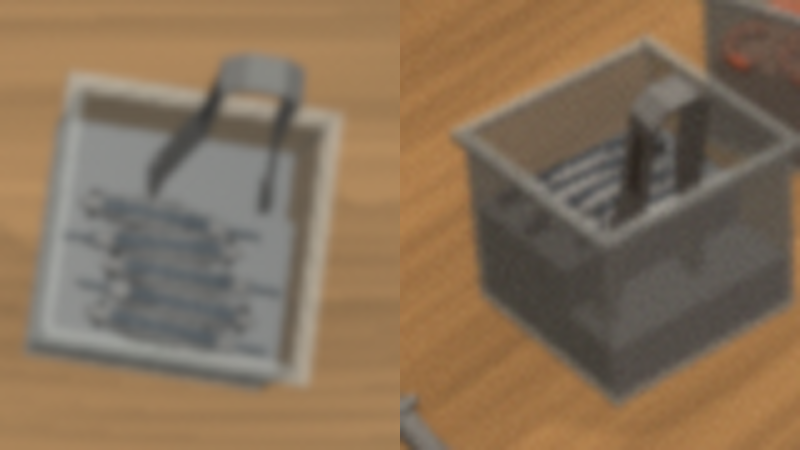

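View pics/c2.png

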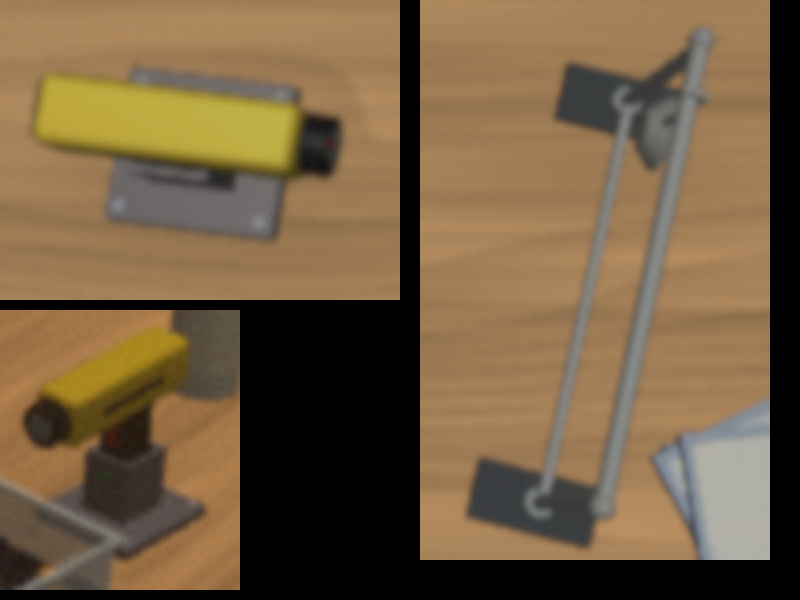

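```bash
python3 - <<'E'
from h import *
np.set_printoptions(precision=1,suppress=True)
def P(l,off,k,z): return np.array([onz("top",(x/k+off[0],y/k+off[1]),z) for x,y in l])
r=P([(72,75),(340,115),(305,383),(30,348)],(325,185),5,110);print("rim",r,r.mean(0),[np.linalg.norm(r[i]-r[i-1]) for i in range(4)])
for a,b in((0,1),(3,2),(3,0),(2,1)): d=r[b]-r[a];print(np.degrees(np.arctan2(d[1],d[0])))
b=P([(702-420,35),(602-420,508)],(400,150),3.5,162);d=b[0]-b[1];print("bar",b,b.mean(0),np.linalg.norm(d),np.degrees(np.arctan2(d[1],d[0])))
y=P([(45,75),(300,105),(295,170),(38,138)],(65,190),4,157);print("yel",y,y.mean(0))
for a,c in((0,1),(3,2)): d=y[a]-y[c];print(np.linalg.norm(d),np.degrees(np.arctan2(d[1],d[0])))
n=P([(335,147)],(65,190),4,134.5);print("nose",n)
s=P([(135,68),(298,90),(275,238),(108,215)],(65,190),4,12);print("stand",s,s.mean(0))
for a,c in((0,1),(3,2)): d=s[a]-s[c];print(np.linalg.norm(d),np.degrees(np.arctan2(d[1],d[0])))
# tongs top: bend outer face corners at z~180
w=P([(222,60),(303,65),(300,92),(222,92)],(325,185),5,178);print("tongs",w,w.mean(0))
print("scene top of bend tri",tri(((670-400)/5+170,95/5+210),(262/5+325,75/5+185)))
m=manip.masks_of("tongs","top")
for k in m[:2]: print(k["score"],k["centre"])
E
```

```text
rim [[ 542.6 -143.4  110. ]
 [ 523.5 -269.3  110. ]
 [ 397.2 -249.4  110. ]
 [ 413.2 -122.1  110. ]] [ 469.1 -196.1  110. ] [np.float64(131.16471756484708), np.float64(127.27367073214455), np.float64(127.93562662055425), np.float64(128.2937132281064)]
-98.60974409580443
-97.17154619811436
-9.358477746597066
-8.93863108921568
bar [[ 625.5 -461.   162. ]
 [ 319.6 -382.1  162. ]] [ 472.6 -421.6  162. ] 316.0054920659264 -14.47180956111878
yel [[512.3 460.4 157. ]
 [495.2 314.1 157. ]
 [457.9 315.4 157. ]
 [476.  462.1 157. ]] [485.3 388.  157. ]
147.26038886620688 83.3288596194627
147.90125924884865 82.99072617653971
nose [[474.4 299.2 134.5]]
stand [[543.2 461.7  12. ]
 [529.1 356.5  12. ]
 [434.2 367.1  12. ]
 [448.6 473.8  12. ]] [488.8 414.8  12. ]
106.1403760827015 82.33971126892648
107.66395404405267 82.30672921274487
tongs [[ 535.9 -203.2  178. ]
 [ 533.7 -239.2  178. ]
 [ 521.4 -237.5  178. ]
 [ 521.4 -202.8  178. ]] [ 528.1 -220.7  178. ]
scene top of bend tri (array([ 529.8, -220.2,  177.9]), np.float64(1.7326250256010651))
0.79 [374.5, 200.5]
```

```bash
cat >> h.py <<'E'
from scipy.spatial.transform import Rotation as Ro
def go(p,R):
    s=manip.get_state();R0=np.array(s["ee_rot"])
    C=[]
    for sg in(1,-1):
        Q=R@np.diag([sg,sg,1]);C.append((Ro.from_matrix(Q@R0.T)).as_rotvec())
    print("t",s["time"],"pos",np.array(s["eef_pos"]),"gap",s["finger_gap"],"F",np.array(s["contact_force"]),"j",np.array(s["joints"]))
    print("delta/25",(np.array(p)-s["eef_pos"])/25); print("rot",C[0].round(3),"or",C[1].round(3))
E
python3 - <<'E'
from h import *
np.set_printoptions(precision=2,suppress=True)
print(np.array(manip.get_state()["ee_rot"]))
a=np.radians(-5);tz=np.array([np.sin(.209)*np.cos(a),np.sin(.209)*np.sin(a),np.cos(.209)]);ty=np.array([-np.sin(a),np.cos(a),0])
z=-tz;y=ty;R=np.c_[np.cross(y,z),y,z]
p=np.array([528,-220,175])-49*tz;print(p,R)
go(p,R)
E
```

```text
[[ 0.96  0.27  0.  ]
 [ 0.27 -0.96 -0.  ]
 [ 0.    0.   -1.  ]]
[ 517.87 -219.11  127.07] [[-0.97  0.09 -0.21]
 [ 0.09  1.    0.02]
 [ 0.21  0.   -0.98]]
t 1.55 pos [ 153.29 -554.22  231.29] gap 85.33045906086154 F [ 0.43 -0.33 -0.32] j [-1.51  0.18  1.61  0.    1.35 -0.21]
delta/25 [14.58 13.4  -4.17]
rot [0.29 0.03 2.77] or [-0.02  0.21 -0.36]
```

Request:
step_arm(delta_pos=[[1.5,1.4,0.2],[3.2,2.9,0.2],[4.9,4.5,0.2],[6.6,6.0,0.2],[8.2,7.5,0.2]], rot=[[0,0,-0.05],[0,0,-0.12],[0,0,-0.2],[0,0,-0.28],[0,0,-0.36]], claw=[1,1,1,1,1])

```text
time: 2.17
eef_pos: [359.5, -365.4, 236.5]
ee_rot: [[0.996, -0.093, 0.0], [-0.093, -0.996, -0.001], [0.0, 0.001, -1.0]]
contact_force: [0.0, -1.7, -0.1]
finger_gap: 85.2
```

Request:
step_arm(delta_pos=[[1.6,1.5,0],[3.3,3.0,0],[5,4.5,0],[6.6,5.7,0],[7.1,5.8,-0.6]], rot=[[0,0.04,0],[0,0.08,0],[0,0.12,0],[0,0.16,0],[0,0.2,0]], claw=[1,1,1,1,1])

```text
time: 2.8
eef_pos: [538.7, -219.6, 222.4]
ee_rot: [[0.977, -0.084, -0.197], [-0.086, -0.996, -0.002], [-0.196, 0.019, -0.98]]
contact_force: [-0.2, -0.2, -0.0]
finger_gap: 85.4
```

```bash
python3 - <<'E'
from h import *
np.set_printoptions(precision=2,suppress=True)
a=np.radians(-5);tz=np.array([np.sin(.209)*np.cos(a),np.sin(.209)*np.sin(a),np.cos(.209)]);ty=np.array([-np.sin(a),np.cos(a),0])
z=-tz;y=ty;R=np.c_[np.cross(y,z),y,z]
go(np.array([528,-220,175])-49*tz,R)
E
```

```text
t 2.8 pos [ 538.65 -219.56  222.38] gap 85.36604514029699 F [-0.16 -0.16 -0.01] j [-0.53  0.34  1.45 -0.1   1.53  1.14]
delta/25 [-0.83  0.02 -3.81]
rot [-0.63  0.03 -3.08] or [ 0.02  0.01 -0.  ]
```

Request:
step_arm(delta_pos=[[-0.2,0,-1],[-0.4,0,-2],[-0.6,0,-3],[-0.83,0,-3.8],[-0.83,0,-3.8]], rot=[[0.02,0.01,0],[0.02,0.01,0],[0.02,0.01,0],[0.02,0.01,0],[0.02,0.01,0]], claw=[1,1,1,1,1])

```text
time: 3.42
eef_pos: [512.1, -221.4, 123.8]
ee_rot: [[0.973, -0.09, -0.213], [-0.087, -0.996, 0.023], [-0.214, -0.004, -0.977]]
contact_force: [0.0, -0.7, -0.3]
finger_gap: 85.4
```

```bash
python3 - <<'E'
from h import *
s=snap("scene","s1.png");t=snap("top","t1.png")
f=lambda im,x,y,w,h,k:cv2.resize(im[y:y+h,x:x+w],None,fx=k,fy=k,interpolation=cv2.INTER_CUBIC)[:,:,::-1]
cv2.imwrite("pics/c3.png",np.hstack([f(t,310,155,100,120,4),f(s,160,180,100,120,4)]))
E
```

```text
(no output)
```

View pics/c3.png

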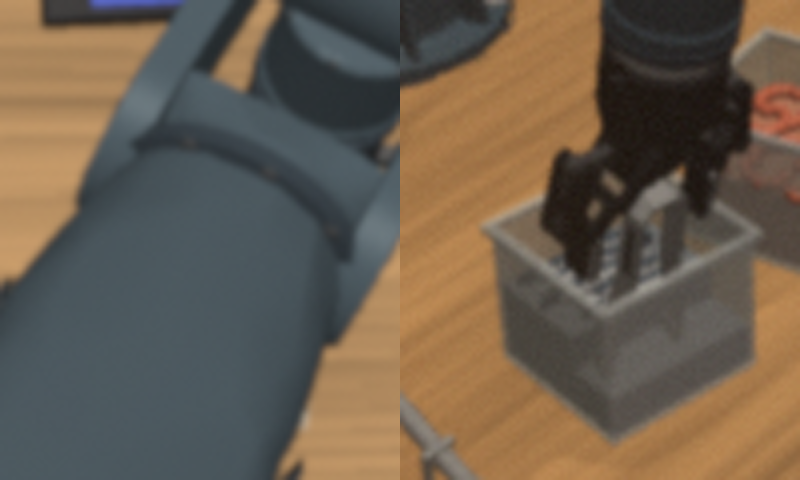

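Request:
step_arm(delta_pos=[[0.25,0.05,0.15],[0.25,0.05,0.15],[0.25,0.05,0.15],[0.25,0.05,0.15],[0.25,0.05,0.15]], rot=[[0,0,0],[0,0,0],[0,0,0],[0,0,0],[0,0,0]], claw=[1,0.3,0.3,0.3,0.3])

```text
time: 4.15
eef_pos: [521.2, -220.4, 130.2]
ee_rot: [[0.974, -0.088, -0.209], [-0.086, -0.996, 0.02], [-0.21, -0.001, -0.978]]
contact_force: [-0.1, 1.4, 2.1]
finger_gap: 35.7
```

Request:
step_arm(delta_pos=[[0,0,0],[0,0,0],[0,0,0],[0,0,0],[0,0,0]], rot=[[0,0,0],[0,0,0],[0,0,0],[0,0,0],[0,0,0]], claw=[0.3,0.3,0.3,0.3,0.3])

```text
time: 4.78
eef_pos: [521.3, -220.5, 130.1]
ee_rot: [[0.974, -0.088, -0.208], [-0.086, -0.996, 0.02], [-0.209, -0.001, -0.978]]
contact_force: [0.4, 0.0, 3.1]
finger_gap: 35.7
```

Request:
step_arm(delta_pos=[[0,0,0.6],[0,0,1.8],[0,0,3.3],[0,0,5],[0,0,6.6]], rot=[[0,0,0],[0,0,0],[0,0,0],[0,0,0],[0,0,0]], claw=[0.2,0.2,0.2,0.2,0.2])

```text
time: 5.4
eef_pos: [521.3, -220.5, 297.4]
ee_rot: [[0.974, -0.088, -0.207], [-0.086, -0.996, 0.019], [-0.208, -0.001, -0.978]]
contact_force: [0.5, 0.2, -0.8]
finger_gap: 35.8
```

```bash
python3 - <<'E'
from h import *
np.set_printoptions(precision=3,suppress=True)
a=np.radians(-14.5);y=np.array([-np.sin(a),np.cos(a),0]);z=np.array([0,0,-1.]);R=np.c_[np.cross(y,z),y,z]
go([453,-416.6,295],R)
E
```

```text
t 5.4 pos [ 521.322 -220.546  297.378] gap 35.839041481670336 F [ 0.52   0.155 -0.834] j [-0.556  0.26   1.393 -0.094  1.676  1.102]
delta/25 [-2.733 -7.842 -0.095]
rot [ 0.308 -0.054  2.961] or [-0.036 -0.207 -0.164]
```

Request:
step_arm(delta_pos=[[-0.5,-1.2,0.2],[-1.1,-3,0.3],[-1.7,-4.8,0.3],[-2.3,-6.4,0.3],[-2.73,-7.84,0.3]], rot=[[-0.007,-0.04,-0.03],[-0.014,-0.08,-0.06],[-0.021,-0.12,-0.1],[-0.03,-0.16,-0.13],[-0.036,-0.207,-0.164]], claw=[0.2,0.2,0.2,0.2,0.2])

```text
time: 6.02
eef_pos: [452.3, -418.0, 303.5]
ee_rot: [[0.968, -0.251, 0.001], [-0.251, -0.968, -0.0], [0.001, -0.0, -1.0]]
contact_force: [0.5, -0.1, -0.6]
finger_gap: 35.7
```

```bash
python3 - <<'E'
from h import *
np.set_printoptions(precision=3,suppress=True)
s=snap("scene","s2.png");t=snap("top","t2.png")
a=np.radians(-14.5);y=np.array([-np.sin(a),np.cos(a),0]);z=np.array([0,0,-1.]);R=np.c_[np.cross(y,z),y,z]
go([453,-416.6,295],R)
for n in("tongs_bend","tongs_tip_a"):
  m=manip.mark_of(n,"scene");print(n,[(k["score"],k["centre"]) for k in m])
f=lambda im,x,y,w,h,k:cv2.resize(im[y:y+h,x:x+w],None,fx=k,fy=k,interpolation=cv2.INTER_CUBIC)[:,:,::-1]
cv2.imwrite("pics/c4.png",np.hstack([f(t,400,150,100,150,4),f(s,70,150,100,150,4)]))
st=manip.get_state();p0=np.array(st["eef_pos"])
for k in(49,-93): print(proj("scene",p0+[0,0,k]))
E
```

```text
t 6.125 pos [ 450.711 -420.041  303.266] gap 35.71436530156483 F [-0.676  0.122 -0.292] j [-0.942  0.222  1.413 -0.001  1.505  0.887]
delta/25 [ 0.092  0.138 -0.331]
rot [-0.    -0.002 -3.137] or [ 0.001 -0.     0.005]
tongs_bend [(0.9, [127.1, 189.8])]
tongs_tip_a [(0.97, [123.8, 247.4]), (0.9, [149.3, 239.9])]
[np.float64(127.49618112572105), np.float64(189.56679849447093)]
[np.float64(136.54302962263642), np.float64(244.71745200680542)]
```

View pics/c4.png

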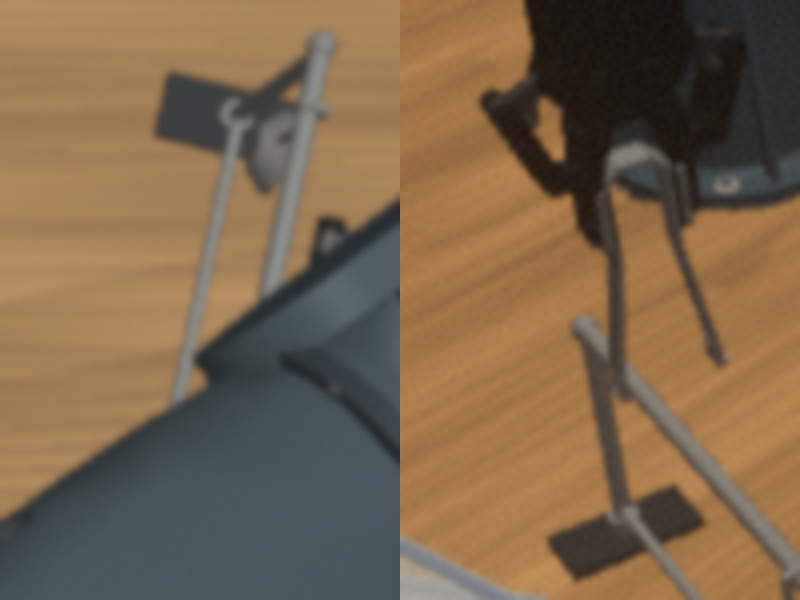

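Request:
step_arm(delta_pos=[[0.05,0.1,-0.6],[0.05,0.1,-2],[0.05,0.1,-3.6],[0.05,0.1,-5.2],[0.05,0.1,-6.7]], rot=[[0,0,0],[0,0,0],[0,0,0],[0,0,0],[0,0,0]], claw=[0.2,0.2,0.2,0.2,0.2])

```text
time: 6.85
eef_pos: [454.8, -411.7, 132.7]
ee_rot: [[0.969, -0.248, -0.002], [-0.248, -0.969, 0.002], [-0.002, -0.002, -1.0]]
contact_force: [0.5, -0.4, -1.0]
finger_gap: 35.7
```

Request:
step_arm(delta_pos=[[0,0,0],[0,0,-0.2],[0,0,-0.4],[0,0,-0.5],[0,0,-0.5]], rot=[[0,0,0],[0,0,0],[0,0,0],[0,0,0],[0,0,0]], claw=[0.2,0.2,0.2,0.2,0.2])

```text
time: 7.48
eef_pos: [454.4, -414.1, 122.9]
ee_rot: [[0.968, -0.25, -0.0], [-0.25, -0.968, 0.001], [-0.001, -0.0, -1.0]]
contact_force: [0.4, -0.6, -1.7]
finger_gap: 35.9
```

```bash
python3 - <<'E'
from h import *
np.set_printoptions(precision=3,suppress=True)
s=snap("scene","s3.png")
st=manip.get_state();print(st["time"],st["eef_pos"],st["contact_force"])
for n in("tongs_bend","tongs_tip_a"):
  m=manip.mark_of(n,"scene");print(n,[(k["score"],k["centre"]) for k in m])
f=lambda im,x,y,w,h,k:cv2.resize(im[y:y+h,x:x+w],None,fx=k,fy=k,interpolation=cv2.INTER_CUBIC)[:,:,::-1]
cv2.imwrite("pics/c5.png",f(s,80,180,130,150,4))
E
```

```text
7.525 [ 454.374 -414.183  122.96 ] [-0.239 -0.704 -0.808]
tongs_bend [(0.85, [140.8, 254.9])]
tongs_tip_a [(0.81, [138.3, 307.5]), (0.75, [160.9, 297.8])]
```

View pics/c5.png

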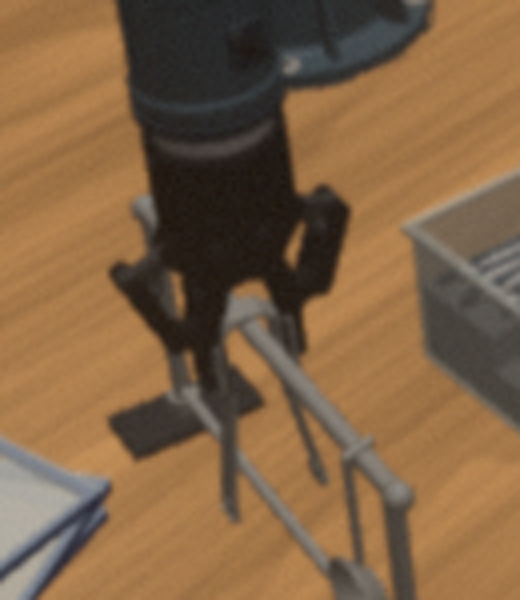

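Astride the bar. Lower gently until the bar carries weight, then release.

Request:
step_arm(delta_pos=[[0,0,-0.07],[0,0,-0.14],[0,0,-0.2],[0,0,-0.2],[0,0,-0.2]], rot=[[0,0,0],[0,0,0],[0,0,0],[0,0,0],[0,0,0]], claw=[0.2,0.2,0.2,0.2,0.2])

```text
time: 8.25
eef_pos: [454.7, -414.5, 121.5]
ee_rot: [[0.968, -0.25, -0.0], [-0.25, -0.968, -0.001], [0.0, 0.001, -1.0]]
contact_force: [-8.7, 8.6, 22.6]
finger_gap: 35.7
```

Request:
step_arm(delta_pos=[[0,0,0.1],[0,0,0.1],[0,0,0.1],[0,0,0.1],[0,0,0.1]], rot=[[0,0,0],[0,0,0],[0,0,0],[0,0,0],[0,0,0]], claw=[0.3,0.6,0.8,0.8,0.8])

```text
time: 8.88
eef_pos: [454.2, -413.9, 119.7]
ee_rot: [[0.968, -0.25, -0.001], [-0.25, -0.968, 0.001], [-0.001, -0.001, -1.0]]
contact_force: [0.1, -0.2, -0.7]
finger_gap: 68.1
```

Request:
step_arm(delta_pos=[[0,0,0.5],[0,0,1.5],[0,0,3],[0,0,4.8],[0,0,6.6]], rot=[[0,0,0],[0,0,0],[0,0,0],[0,0,0],[0,0,0]], claw=[0.8,0.8,0.9,1,1])

```text
time: 9.5
eef_pos: [454.2, -413.9, 287.5]
ee_rot: [[0.968, -0.25, -0.0], [-0.25, -0.968, 0.0], [-0.0, -0.0, -1.0]]
contact_force: [0.6, -0.4, 0.3]
finger_gap: 85.7
```

```bash
python3 - <<'E'
from h import *
np.set_printoptions(precision=3,suppress=True)
s=snap("scene","s4.png");t=snap("top","t4.png")
for n in("tongs_bend","tongs_tip_a"):
 for c in("scene","top"):
  m=manip.mark_of(n,c);print(n,c,[(k["score"],k["centre"]) for k in m])
f=lambda im,x,y,w,h,k:cv2.resize(im[y:y+h,x:x+w],None,fx=k,fy=k,interpolation=cv2.INTER_CUBIC)[:,:,::-1]
cv2.imwrite("pics/c6.png",np.hstack([f(s,80,200,130,150,3.5),f(t,405,150,95,150,3.5)]))
o=np.array([487.5,410,12]);a=np.radians(83);x=np.array([np.cos(a),np.sin(a),0]);z=np.array([0,0,-1.]);y=np.array([-np.sin(a),np.cos(a),0])
R=np.c_[np.cross(y,z),y,z];p=o-8*x+[0,0,103];print(p);go(p,R)
E
```

```text
tongs_bend scene [(0.72, [141.0, 254.8]), (0.63, [321.9, 157.9]), (0.5, [135.3, 310.1])]
tongs_bend top []
tongs_tip_a scene [(0.9, [137.9, 310.6]), (0.65, [216.4, 271.3]), (0.59, [159.1, 303.2]), (0.3, [146.7, 302.0])]
tongs_tip_a top [(0.46, [430.2, 242.4])]
[486.525 402.06  115.   ]
t 9.8 pos [ 453.896 -413.475  284.207] gap 85.59762029224109 F [-0.621  0.53  -0.821] j [-0.932  0.231  1.441 -0.     1.473  0.892]
delta/25 [ 1.305 32.621 -6.768]
rot [-0.003  0.    -1.44 ] or [-0.    -0.003  1.701]
```

View pics/c6.png

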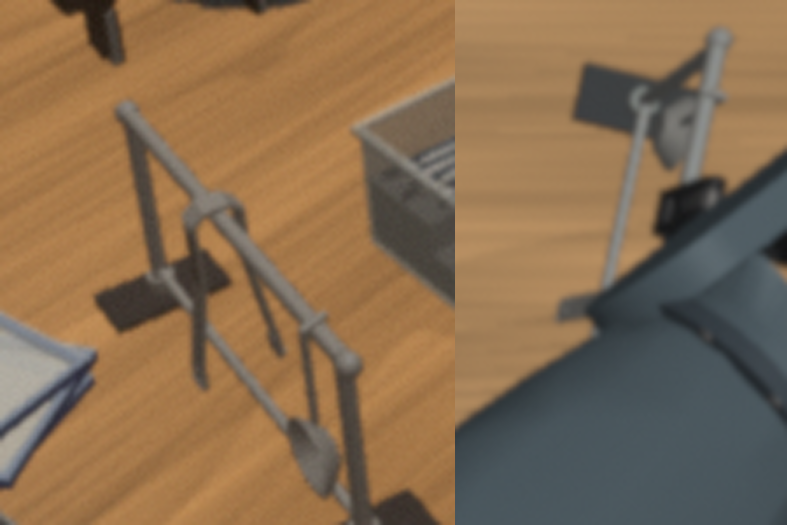

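Request:
step_arm(delta_pos=[[0,1.6,0],[0.2,4,0],[0.4,6.4,0],[0.6,8.8,0],[0.8,11.2,0]], rot=[[0,0,0.1],[0,0,0.22],[0,0,0.34],[0,0,0.46],[0,0,0.58]], claw=[1,1,1,1,1])

```text
time: 10.42
eef_pos: [473.4, -131.7, 283.5]
ee_rot: [[0.946, 0.325, -0.004], [0.325, -0.946, 0.002], [-0.003, -0.003, -1.0]]
contact_force: [0.5, 0.2, 0.5]
finger_gap: 85.4
```

Request:
step_arm(delta_pos=[[0.1,2.4,0],[0.2,4.8,0],[0.3,7.2,0],[0.4,9.6,0],[0.5,12,0]], rot=[[0,0,0.13],[0,0,0.26],[0,0,0.39],[0,0,0.52],[0,0,0.65]], claw=[1,1,1,1,1])

```text
time: 11.05
eef_pos: [485.8, 167.9, 283.6]
ee_rot: [[0.556, 0.831, -0.004], [0.831, -0.556, -0.001], [-0.003, -0.003, -1.0]]
contact_force: [1.2, -0.2, 0.9]
finger_gap: 85.3
```

Request:
step_arm(delta_pos=[[0,2.4,0],[0,4.8,0],[0,7,-0.5],[0,9,-1.2],[0,9.4,-2]], rot=[[0,0,0.12],[0,0,0.24],[0,0,0.36],[0,0,0.45],[0,0,0.47]], claw=[1,1,1,1,1])

```text
time: 11.68
eef_pos: [485.3, 403.4, 232.5]
ee_rot: [[0.119, 0.993, -0.003], [0.993, -0.119, -0.002], [-0.002, -0.003, -1.0]]
contact_force: [-0.9, -0.5, -0.9]
finger_gap: 85.5
```

```bash
python3 - <<'E'
from h import *
np.set_printoptions(precision=3,suppress=True)
s=snap("scene","s5.png");t=snap("top","t5.png")
for n in("thermo_lens","tub_fish","tongs_bend","tongs_tip_a"):
 for c in("scene","top"):
  m=manip.mark_of(n,c);print(n,c,[(round(k["score"],2),k["centre"]) for k in m[:3]])
o=np.array([487.5,410,12]);a=np.radians(83);x=np.array([np.cos(a),np.sin(a),0]);z=np.array([0,0,-1.]);y=np.array([-np.sin(a),np.cos(a),0])
R=np.c_[np.cross(y,z),y,z];p=o-8*x+[0,0,103];go(p,R)
E
```

```text
thermo_lens scene [(0.98, [305.2, 152.6]), (0.93, [320.7, 158.2])]
thermo_lens top [(0.74, [148.0, 226.7])]
tub_fish scene [(0.56, [218.8, 274.2])]
tub_fish top [(0.6, [354.3, 238.2])]
tongs_bend scene [(0.9, [139.0, 255.6])]
tongs_bend top [(0.68, [466.7, 234.6]), (0.25, [465.8, 226.1])]
tongs_tip_a scene [(0.94, [137.9, 306.1]), (0.91, [162.0, 296.7]), (0.16, [146.6, 265.0])]
tongs_tip_a top [(0.86, [456.6, 247.1]), (0.69, [431.7, 241.0])]
t 12.175 pos [487.494 400.396 236.183] gap 85.29070859304491 F [ 0.06  -0.487 -0.344] j [ 0.5    0.299  1.454 -0.     1.389  0.625]
delta/25 [-0.039  0.067 -4.847]
rot [ 0.001 -0.    -3.139] or [0.    0.001 0.003]
```

Request:
step_arm(delta_pos=[[0,0.07,-1],[0,0.07,-2.3],[0,0.07,-3.5],[0,0.07,-4.5],[0,0.07,-4.85]], rot=[[0,0,0],[0,0,0],[0,0,0],[0,0,0],[0,0,0]], claw=[1,1,1,1,1])

```text
time: 12.8
eef_pos: [486.1, 402.0, 112.4]
ee_rot: [[0.124, 0.992, -0.003], [0.992, -0.124, -0.002], [-0.002, -0.003, -1.0]]
contact_force: [0.7, -0.1, -0.4]
finger_gap: 85.7
```

Request:
step_arm(delta_pos=[[0,0,0],[0,0,0],[0,0,0],[0,0,0],[0,0,0]], rot=[[0,0,0],[0,0,0],[0,0,0],[0,0,0],[0,0,0]], claw=[1,0.6,0.4,0.3,0.3])

```text
time: 13.42
eef_pos: [487.4, 403.2, 115.0]
ee_rot: [[0.123, 0.992, 0.001], [0.992, -0.123, -0.0], [0.0, 0.001, -1.0]]
contact_force: [0.1, -0.7, 5.7]
finger_gap: 41.3
```

Request:
step_arm(delta_pos=[[0,0,0],[0,0,0],[0,0,0],[0,0,0],[0,0,0]], rot=[[0,0,0],[0,0,0],[0,0,0],[0,0,0],[0,0,0]], claw=[0.3,0.3,0.3,0.3,0.3])

```text
time: 14.05
eef_pos: [487.4, 403.2, 115.0]
ee_rot: [[0.123, 0.992, 0.001], [0.992, -0.123, -0.0], [-0.0, 0.001, -1.0]]
contact_force: [-1.0, -0.4, 6.0]
finger_gap: 41.5
```

Request:
step_arm(delta_pos=[[0,0,0.4],[0,0,1.2],[0,0,2.2],[0,0,3.2],[0,0,4]], rot=[[0,0,0],[0,0,0],[0,0,0],[0,0,0],[0,0,0]], claw=[0.3,0.3,0.3,0.3,0.3])

```text
time: 14.68
eef_pos: [487.0, 402.7, 216.0]
ee_rot: [[0.123, 0.992, 0.0], [0.992, -0.123, -0.001], [-0.001, 0.0, -1.0]]
contact_force: [1.4, 0.7, -1.5]
finger_gap: 41.2
```

Request:
step_arm(delta_pos=[[0,0,1],[0,0,2],[0,0,3],[0,0,4],[0,0,4.8]], rot=[[0,0,0],[0,0,0],[0,0,0],[0,0,0],[0,0,0]], claw=[0.3,0.3,0.3,0.3,0.3])

```text
time: 15.3
eef_pos: [486.7, 402.6, 335.5]
ee_rot: [[0.123, 0.992, -0.0], [0.992, -0.123, -0.001], [-0.001, -0.0, -1.0]]
contact_force: [0.7, -0.0, -2.5]
finger_gap: 41.5
```

```bash
cat > fin.py <<'E'
from h import *
np.set_printoptions(precision=3,suppress=True)
st=manip.get_state();R0=np.array(st["ee_rot"])
# thermo in tool frame (at grasp): tool x = thermo x, tool y=-thermo y..., TCP at thermo (-8? ,0,103)
import sys
def final(th,oa,xg=-7.,zg=103.,fish=np.array([450,-190,62.]),ahead=120):
    o=np.array([np.cos(oa),np.sin(oa),0]);u=np.array([0,0,1.])
    X=np.cos(th)*o+np.sin(th)*u;Z=-np.sin(th)*o+np.cos(th)*u;Y=np.cross(Z,X)
    org=fish+(112+ahead)*X-122.5*Z   # spot at x=-232,z=122.5
    return org+xg*X+zg*Z,np.c_[X,-Y,-Z],org,X,Z
E
python3 - <<'E'
from fin import *
s=snap("scene","s6.png");t=snap("top","t6.png")
for c in("scene","top"):
  for n in("thermo_lens","thermo_spot","thermo"):
    m=manip.mark_of(n,c);print(n,c,[(round(k["score"],2),k["centre"]) for k in m[:3]])
p0=np.array(st["eef_pos"]);X,Y,Z=R0[:,0],-R0[:,1],-R0[:,2]
for nm,x,z in(("lens",-112,122.5),("foot",0,0)): 
  q=p0+(x+7)*X+(z-103)*Z;print(nm,q,proj("scene",q),proj("top",q))
for d in(-10,-20,-30):
  p,R,org,X,Z=final(np.radians(52),np.radians(d));print(d,p,org,"lens",org-112*X+122.5*Z);go(p,R)
f=lambda im,x,y,w,h,k:cv2.resize(im[y:y+h,x:x+w],None,fx=k,fy=k,interpolation=cv2.INTER_CUBIC)[:,:,::-1]
cv2.imwrite("pics/c7.png",np.hstack([f(s,280,70,110,150,3.5),f(t,50,170,110,150,3.5)]))
E
```

```text
thermo_lens scene [(0.78, [327.5, 92.0]), (0.71, [305.3, 152.0])]
thermo_spot scene []
thermo scene [(0.73, [353.5, 118.6]), (0.6, [263.5, 163.7]), (0.36, [154.7, 316.3])]
thermo_lens top [(0.9, [86.9, 313.1]), (0.82, [119.9, 207.4])]
thermo_spot top []
thermo top [(0.82, [78.0, 213.2]), (0.75, [144.8, 342.4])]
lens [473.8   298.458 355.123] [np.float64(327.7113368323044), np.float64(91.7088401069027)] [np.float64(119.12188315065828), np.float64(210.07648221964743)]
foot [487.573 409.499 232.524] [np.float64(348.1295768666656), np.float64(119.85294229558532)] [np.float64(85.39577180529508), np.float64(213.83484945039342)]
-10 [ 601.552 -216.723  227.297] [ 685.728 -231.565  169.4  ] lens [ 522.757 -202.829  156.561]
t 15.7 pos [486.29  402.491 332.207] gap 41.35652511226869 F [-1.517  0.047 -1.874] j [ 0.504  0.247  1.327 -0.     1.571  0.627]
delta/25 [  4.61  -24.769  -4.196]
rot [ 0.599 -0.815 -1.499] or [-0.797 -0.592  1.408]
-20 [ 594.609 -242.633  227.297] [ 674.929 -271.868  169.4  ] lens [ 519.424 -215.268  156.561]
t 15.7 pos [486.29  402.491 332.207] gap 41.35652511226869 F [-1.517  0.047 -1.874] j [ 0.504  0.247  1.327 -0.     1.571  0.627]
delta/25 [  4.333 -25.805  -4.196]
rot [ 0.538 -0.886 -1.658] or [-0.828 -0.51   1.248]
-30 [ 583.273 -266.945  227.297] [ 657.296 -309.682  169.4  ] lens [ 513.981 -226.94   156.561]
t 15.7 pos [486.29  402.491 332.207] gap 41.35652511226869 F [-1.517  0.047 -1.874] j [ 0.504  0.247  1.327 -0.     1.571  0.627]
delta/25 [  3.879 -26.777  -4.196]
rot [ 0.472 -0.955 -1.815] or [-0.854 -0.428  1.087]
```

View pics/c7.png

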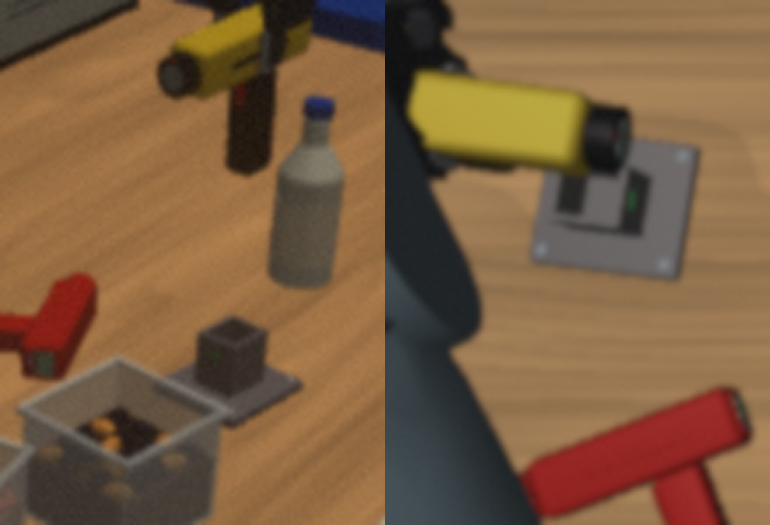

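Request:
step_arm(delta_pos=[[0.2,-0.8,0],[0.6,-2.2,0],[1,-4.2,0],[1.4,-6.2,0],[1.8,-8.2,0]], rot=[[0,0,-0.08],[0,0,-0.2],[0,0,-0.34],[0,0,-0.48],[0,0,-0.62]], claw=[0.3,0.3,0.3,0.3,0.3])

```text
time: 16.32
eef_pos: [531.6, 196.3, 333.0]
ee_rot: [[0.68, 0.733, -0.002], [0.733, -0.68, -0.0], [-0.002, -0.001, -1.0]]
contact_force: [0.5, 0.2, -3.0]
finger_gap: 41.6
```

Request:
step_arm(delta_pos=[[0.3,-2,0],[0.6,-4,0],[0.9,-6,0],[1.2,-8,0],[1.5,-10,0]], rot=[[0,0,-0.14],[0,0,-0.28],[0,0,-0.42],[0,0,-0.56],[0,0,-0.7]], claw=[0.3,0.3,0.3,0.3,0.3])

```text
time: 16.95
eef_pos: [569.0, -53.8, 333.1]
ee_rot: [[0.992, 0.122, -0.002], [0.122, -0.992, 0.001], [-0.002, -0.001, -1.0]]
contact_force: [0.7, 0.1, -2.6]
finger_gap: 41.3
```

Request:
step_arm(delta_pos=[[0.3,-1.8,0],[0.6,-3.6,0],[0.9,-5.2,0],[1.1,-6.5,0],[1.15,-7.1,0]], rot=[[0,0,-0.1],[0,0,-0.2],[0,0,-0.29],[0,0,-0.36],[0,0,-0.39]], claw=[0.3,0.3,0.3,0.3,0.3])

```text
time: 17.58
eef_pos: [597.7, -231.3, 332.5]
ee_rot: [[0.965, -0.262, -0.003], [-0.262, -0.965, 0.002], [-0.003, -0.001, -1.0]]
contact_force: [0.2, 0.4, -3.0]
finger_gap: 41.3
```

```bash
python3 - <<'E'
from fin import *
p,R,org,X,Z=final(np.radians(52),np.radians(-15));print(p,org);go(p,R)
E
```

```text
[ 598.646 -229.83   227.297] [ 681.209 -251.952  169.4  ]
t 17.575 pos [ 597.664 -231.264  332.511] gap 41.262087224300316 F [ 0.209  0.418 -2.979] j [-0.554  0.268  1.3    0.     1.576  1.282]
delta/25 [ 0.039  0.057 -4.209]
rot [-0.238 -0.879  0.003] or [ 1.324 -0.356 -2.822]
```

Request:
step_arm(delta_pos=[[0,0,0],[0,0,0],[0,0,0],[0,0,0],[0,0,0]], rot=[[-0.025,-0.1,0],[-0.07,-0.26,0],[-0.11,-0.42,0],[-0.155,-0.58,0],[-0.2,-0.74,0]], claw=[0.3,0.3,0.3,0.3,0.3])

```text
time: 18.2
eef_pos: [597.6, -228.5, 334.1]
ee_rot: [[0.693, -0.259, 0.673], [-0.185, -0.966, -0.181], [0.697, 0.001, -0.718]]
contact_force: [0.7, 1.6, -2.2]
finger_gap: 41.6
```

Request:
step_arm(delta_pos=[[0,0,0],[0,0,-0.3],[0,0,-0.8],[0,0,-1.3],[0,0,-1.7]], rot=[[-0.02,-0.07,0],[-0.038,-0.139,0],[-0.038,-0.139,0],[-0.038,-0.139,0],[-0.038,-0.139,0]], claw=[0.3,0.3,0.3,0.3,0.3])

```text
time: 18.82
eef_pos: [597.8, -228.5, 290.2]
ee_rot: [[0.594, -0.258, 0.762], [-0.158, -0.966, -0.204], [0.789, 0.001, -0.615]]
contact_force: [0.2, -0.0, -3.3]
finger_gap: 41.3
```

```bash
python3 - <<'E'
from fin import *
s=snap("scene","s8.png");t=snap("top","t8.png")
for c in("scene","top"):
  for n in("thermo_lens","thermo","fish_mid","tub_fish","tongs_bend","tongs_tip_a"):
    m=manip.mark_of(n,c);print(n,c,[(round(k["score"],2),k["centre"]) for k in m[:3]])
p0=np.array(st["eef_pos"]);X,Y,Z=R0[:,0],-R0[:,1],-R0[:,2]
for nm,x,z in(("lens",-112,122.5),("foot",0,0),("spot",-232,122.5)): 
  q=p0+(x+7)*X+(z-103)*Z;print(nm,q,proj("scene",q),proj("top",q))
print(np.degrees(np.arccos(X[2])))
p,R,org,X,Z=final(np.radians(52),np.radians(-15));go(p,R)
f=lambda im,x,y,w,h,k:cv2.resize(im[y:y+h,x:x+w],None,fx=k,fy=k,interpolation=cv2.INTER_CUBIC)[:,:,::-1]
cv2.imwrite("pics/c8.png",np.hstack([f(s,140,130,200,200,2),f(t,280,100,200,200,2)]))
E
```

```text
thermo_lens scene [(0.77, [222.1, 208.2]), (0.62, [304.7, 151.6])]
thermo scene [(0.82, [267.5, 235.0]), (0.7, [265.2, 161.3])]
fish_mid scene [(0.6, [209.6, 246.7]), (0.33, [217.3, 272.0])]
tub_fish scene [(0.86, [216.4, 271.2])]
tongs_bend scene [(0.72, [142.1, 256.1])]
tongs_tip_a scene [(0.92, [161.3, 296.6]), (0.7, [136.6, 312.3])]
thermo_lens top [(0.8, [86.6, 313.2]), (0.35, [445.8, 238.3])]
thermo top [(0.95, [147.0, 342.5]), (0.75, [392.0, 127.4])]
fish_mid top [(0.67, [359.1, 241.5])]
tub_fish top [(0.85, [356.3, 236.8])]
tongs_bend top [(0.56, [463.1, 234.7])]
tongs_tip_a top [(0.57, [432.2, 238.8]), (0.17, [117.6, 224.8])]
lens [ 520.514 -207.915  219.385] [np.float64(223.55835029048222), np.float64(211.0833818590754)] [np.float64(374.86694333808754), np.float64(200.14444572469162)]
foot [ 680.388 -250.601  232.374] [np.float64(264.5815221723343), np.float64(240.2747000991433)] [np.float64(393.8394112186445), np.float64(126.60943658448916)]
spot [ 449.206 -188.924  124.757] [np.float64(209.57577357991448), np.float64(228.90263690153716)] [np.float64(360.3601658901147), np.float64(238.49831709601926)]
37.94799876378285
t 19.525 pos [ 598.044 -229.737  291.428] gap 41.434263812824724 F [-0.648 -0.285 -3.101] j [-0.739 -0.186  2.107  0.822  0.516  0.511]
delta/25 [ 0.024 -0.004 -2.565]
rot [0.002 0.002 0.001] or [-2.393  0.643  1.931]
```

View pics/c8.png

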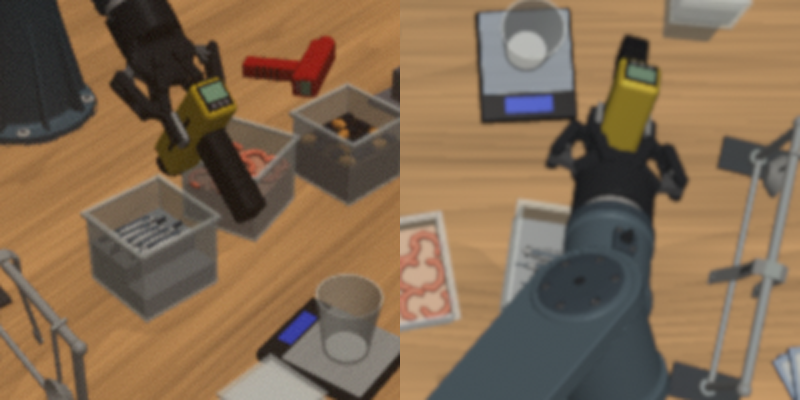

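Request:
step_arm(delta_pos=[[0,0,-0.5],[0,0,-1.2],[0,0,-1.9],[0,0,-2.4],[0,0,-2.65]], rot=[[0,0,0],[0,0,0],[0,0,0],[0,0,0],[0,0,0]], claw=[0.3,0.3,0.3,0.3,0.3])

```text
time: 20.15
eef_pos: [597.8, -229.6, 224.2]
ee_rot: [[0.594, -0.26, 0.762], [-0.159, -0.966, -0.205], [0.789, 0.0, -0.615]]
contact_force: [0.4, -0.4, -2.2]
finger_gap: 41.8
```

Request:
step_arm(delta_pos=[[0,0,0],[0,0,0],[0,0,0],[0,0,0],[0,0,0]], rot=[[0,0,0],[0,0,0],[0,0,0],[0,0,0],[0,0,0]], claw=[0.3,0.3,0.3,0.3,0.3])

```text
time: 20.78
eef_pos: [598.1, -229.8, 225.3]
ee_rot: [[0.593, -0.26, 0.762], [-0.158, -0.966, -0.206], [0.789, 0.001, -0.614]]
contact_force: [-0.3, 0.5, -2.2]
finger_gap: 41.4
```

```bash
python3 - <<'E'
from fin import *
s=snap("scene","s9.png");t=snap("top","t9.png")
for c in("scene","top"):
  for n in("thermo_lens","thermo_spot","thermo","fish_mid","tub_fish","tub_prawns","tongs_bend","tongs_tip_a","cup"):
    m=manip.mark_of(n,c);print(n,c,[(round(k["score"],2),k["centre"]) for k in m[:3]])
p0=np.array(st["eef_pos"]);X,Y,Z=R0[:,0],-R0[:,1],-R0[:,2]
for nm,x,z in(("lens",-112,122.5),("foot",0,0),("spot",-232,122.5)): 
  q=p0+(x+7)*X+(z-103)*Z;print(nm,q,proj("scene",q),proj("top",q))
print("fish",proj("scene",[450,-190,62]),proj("top",[450,-190,62]))
p,R,org,X,Z=final(np.radians(52),np.radians(-15));go(p,R)
f=lambda im,x,y,w,h,k:cv2.resize(im[y:y+h,x:x+w],None,fx=k,fy=k,interpolation=cv2.INTER_CUBIC)[:,:,::-1]
cv2.imwrite("pics/c9.png",np.hstack([f(s,110,160,200,200,3)[:,:], f(t,340,90,60,200,3)]))
E
```

```text
thermo_lens scene [(0.68, [223.8, 231.4]), (0.61, [342.4, 181.1]), (0.6, [304.8, 153.0])]
thermo_spot scene []
thermo scene [(0.92, [269.7, 259.8]), (0.72, [262.7, 163.0])]
fish_mid scene [(0.73, [211.3, 245.8])]
tub_fish scene [(0.68, [219.6, 272.8])]
tub_prawns scene [(0.63, [143.4, 264.1]), (0.59, [261.7, 235.6])]
tongs_bend scene [(0.83, [140.3, 256.0]), (0.71, [145.6, 263.1]), (0.58, [217.6, 273.8])]
tongs_tip_a scene [(0.88, [163.8, 300.3]), (0.75, [343.5, 182.2]), (0.7, [152.6, 315.7])]
cup scene [(0.6, [311.8, 305.2])]
thermo_lens top [(0.61, [86.3, 313.3])]
thermo_spot top []
thermo top [(0.93, [387.4, 135.1]), (0.82, [148.0, 341.6])]
fish_mid top [(0.8, [358.6, 241.2])]
tub_fish top [(0.5, [466.1, 227.7])]
tub_prawns top [(0.97, [278.5, 241.1]), (0.17, [210.3, 213.0])]
tongs_bend top [(0.56, [468.6, 234.3])]
tongs_tip_a top [(0.63, [454.3, 247.1]), (0.53, [433.5, 239.9])]
cup top [(0.61, [341.9, 122.2]), (0.22, [434.3, 238.9]), (0.22, [211.5, 216.0])]
lens [ 520.941 -209.123  154.355] [np.float64(224.4463589474379), np.float64(233.47991683780378)] [np.float64(370.5048563581708), np.float64(205.5628157816684)]
foot [ 680.728 -252.06   167.58 ] [np.float64(264.256283304667), np.float64(263.97801314140344)] [np.float64(388.62732211604975), np.float64(135.93273978541256)]
spot [ 449.78  -190.105   59.622] [np.float64(210.7953601696295), np.float64(249.29876294304353)] [np.float64(356.9996237376373), np.float64(241.56588730680022)]
fish [np.float64(210.83478110609514), np.float64(248.59571227251078)] [np.float64(357.0886969116765), np.float64(241.36069629781647)]
t 21.775 pos [ 598.019 -229.712  225.021] gap 41.29951186521464 F [-0.271 -0.229 -2.894] j [-0.739 -0.071  2.162  1.098  0.418  0.202]
delta/25 [ 0.025 -0.005  0.091]
rot [0.001 0.002 0.001] or [-2.392  0.643  1.932]
```

View pics/c9.png

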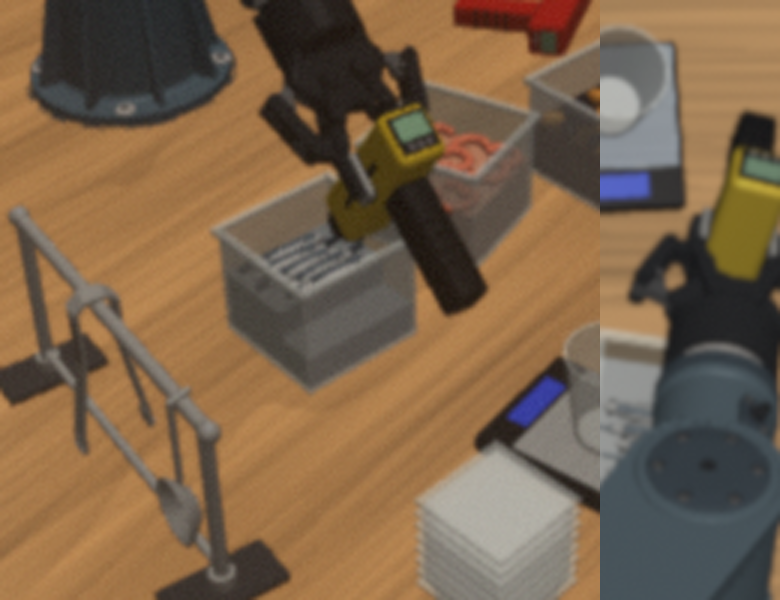

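```bash
python3 -c "
from station import manip
print(manip.sign_off())"
```

```text
the job is handed in; nothing more can be done
None
```

The tongs now hang astride the rail bar and have been let go. The thermometer is held nose-down over the fish in the open tub, and I handed the job in at about 22 s of the 58 s.

**What I did:** I gripped the tongs at 36 mm, lifted them straight out of the tub, turned them upright and lowered them onto the bar. I then lifted the thermometer out of its stand by its body (41 mm grip), swung it over and tilted it down.

**Last checks:**
- **Aim:** the lens sits at about (521, -209, 154) mm. By the arm's own pose the beams meet about 2 mm from my estimate of the fish middle, (450, -190, 62).
- **Tilt:** the nose points 52° below level.
- **Hold:** the arm and the wrist force (about 2–3 N) were steady, which fits the thermometer's weight.
- **Surroundings:** in the final picture the tongs were astride the bar. The fish tub, the prawn tub and the cup showed no movement.

**What disagreed:**
- In the last scene picture the lens lay about 2 px from where the arm's pose puts it, and the handle's foot about 7 px (some 15–18 mm). This could be detector error or a slight turn in the grip. At that size it should stay within the 35 mm and 40° limits.
- The networks never found the beams' meeting point itself, so that position is calculated only.
- In the last check I did not locate the mussels tub afresh. I relied on the picture, where it shows only in part.

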